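# Tip the tea bricks into the tea drawer

## Task

Put the pressed tea away: pull the cabinet's drawer right out, tip the hinged tray so that all four tea bricks slide into it, and let the tray back down to level and push the drawer shut again. Tip the tray rather than handling the tea: the gripper must not press on any brick; and leave the teapot, jars, glass, tongs and caddy where they stand.

Things in the scene. Friction and masses are not known exactly. Their poses are not given: they have to be found in the camera images.
- drawer (a joint): slide of the tea cabinet's only drawer, m: 0 = shut, 0.14 = fully open; grows as it comes out towards the robot. It starts shut or up to 30 mm ajar. It needs about 2 N
- cabinet: wooden tea cabinet 170 deep (x), 240 wide (y), 115 mm high, origin at the middle of its underside; fixed; x points from its front (towards the robot) to its back, y to the tray's side. The open front is at x = -85 mm
- drawer_in (a point): middle of the drawer's inner floor, 14 mm above the sill, moves with the drawer; x to the drawer's back, y to the tray's side, z up. Inside 145 (x) by 184 mm (y), side walls 82 mm high, 8 thick; front panel 14 thick, 232 wide, outer face at x = -86.5 mm, its top 88 mm above the floor
- drawer_handle (a point): middle of the drawer's steel bar handle, moves with the drawer; axes as drawer_in. Bar of 10 mm diameter along y, 90 mm long, 90 mm above the sill, its axis 45 mm out from the front panel (clear gap 40 mm), posts at both ends
- tray (a joint): hinge of the tipping tray, rad: 0 = level at rest, grows as its back end is raised so that it tips towards the drawer, stops at 1.3. It falls back to level by itself when let go
- stand: fixed beech stand under the tray, 136 mm wide (x), legs and rails from y = -3 to 173 mm, 118 mm high; origin on the sill straight below the middle of the tray's hinge, axes as tray_hinge
- tray_hinge (a point): middle of the tray's hinge axis, fixed on the stand, 122 mm above the sill. The axis runs along x; at rest the tray reaches along +y, away from the drawer; z up. The hinge is at the tray's open pouring lip, just inside the near side wall of the drawer when this is out; with the drawer shut there is bare sill below the lip
- tray_back (a point): point on the outer face of the tray's tall back board, moves with the tray: at rest 166 mm along +y from the hinge axis and 85 mm above it. y points out of the board, z up along it. Tray 132 mm wide (x), floor 6 mm, sides 40 mm high, lip open; board 132 wide, 10 thick, top 110 mm above the hinge axis. Pushing the board in here takes under 10 N
- brick0: dark pressed-tea brick 38 x 60 x 26 mm, 50 to 100 g, origin at its centre; starts flat in the tray, with the other three, its 60 mm side roughly from lip to back board
- brick1: dark pressed-tea brick 38 x 60 x 26 mm, 50 to 100 g, origin at its centre; starts flat in the tray, with the other three, its 60 mm side roughly from lip to back board
- brick2: dark pressed-tea brick 38 x 60 x 26 mm, 50 to 100 g, origin at its centre; starts flat in the tray, with the other three, its 60 mm side roughly from lip to back board
- brick3: dark pressed-tea brick 38 x 60 x 26 mm, 50 to 100 g, origin at its centre; starts flat in the tray, with the other three, its 60 mm side roughly from lip to back board
- jar_tall: six-sided glass jar with a steel cap, 72 mm across, 146 mm high, origin at the middle of its underside; stands on the round beech lazy Susan (230 mm across, 30 mm high), which is fixed beside the drawer on the side away from the tray. Bystander
- jar_mid: six-sided glass jar with a steel cap, 76 mm across, 116 mm high, origin at the middle of its underside; stands on the round beech lazy Susan (230 mm across, 30 mm high), which is fixed beside the drawer on the side away from the tray. Bystander
- jar_low: six-sided glass jar with a steel cap, 80 mm across, 91 mm high, origin at the middle of its underside; stands on the round beech lazy Susan (230 mm across, 30 mm high), which is fixed beside the drawer on the side away from the tray. Bystander
- teapot: small grey ceramic teapot, 108 mm body, 111 mm high, spout to its -x, handle to its +x (99 and 91 mm out), origin at the middle of its underside; stands behind the tray's back board. Bystander
- tea_glass: tea glass 60 mm across, 90 mm high, origin at the middle of its underside; stands on the sill between the tray stand and the side of the cabinet, away from the robot. Bystander
- tongs: steel tongs 160 x 50 mm, 10 mm high, origin at the middle of the underside; lie on the cabinet top. Bystander
- caddy: round steel tea caddy 60 mm across, 85 mm high, origin at the middle of its underside; stands on the cabinet top. Bystander

How it is judged:
By the outcome, as a careful person would: the job done as asked, in the order asked, and still so for the second after the job is handed in, with the robot touching nothing.
It also fails if it takes over 66 s, if anything falls off the work surface, if the arm or the gripper's body presses on something with over 40 N, if the wrist force passes 120 N, or if a joint passes its speed limit or range.

## Robot

A 6-joint arm with a two-finger parallel gripper is mounted at the origin on the work surface. World frame = base frame: x ahead of the robot, y to its left, z up, the work surface at z = 0. Lengths are in m, angles in degrees, forces in N, time in s.
With the tool pointing down it reaches from about 0.375 to 0.75 m from the base axis. Payload 9 kg.
Tool frame: the origin (TCP) lies where the fingers leave the gripper's body, on its centre line; the fingertips stand 73 mm ahead of it and the grasp point (between the pads) lies 54 mm ahead of it (robot.tip_reach is the distance from the TCP to the fingertips, in m); z points along the fingers, y is the direction in which the jaws open and shut (so a half turn about z gives the same grasp; the last joint's range is limited). The gripper opens to 85 mm and grips with 20 to 120 N. Pads are 22 mm wide; open, the fingers measure 114 mm over their backs; the gripper's body (76 mm by 85 mm) begins 54 mm behind the grasp point. The pads swing forward as they close: fully open they stand 13 mm farther back than shut.
Start: joints at [-84.093, 5.964, 5.575, 89.605, 0, 77.527], TCP at [0.189, -0.569, 0.304] pointing down, gripper open.
Joint ranges: [-171.21, 171.21], [-48.23, 106.86], [-62.78, 66.21], [-105.2, 120.99], [-86.42, 89.51], [-180, 180]. Speed limits (degrees/s): [127.2, 127.2, 147.25, 180, 180, 180].

## Interface

Orientations are given as [roll, pitch, yaw] about the fixed x, y, z axes, in that order (R = Rz(yaw) Ry(pitch) Rx(roll)).
In Python, from plant import robot gives the robot as it stands. Calls block until the motion is done:
- robot.move_pose(position, orientation): joint-space move of the TCP to a pose.
- robot.line_to(position, vel=0.15, rotation=None, guard=None): straight line of the TCP; rotation=None keeps the orientation; vel is the mean speed in m/s. With guard (N) it stops when the force on the tool has changed by that much, and returns True; else False.
- robot.goto_joints(angles): joint-space move.
- robot.set_gripper(opening): finger opening in m; the grip force is fixed at half the most; returns when the fingers have stopped.
- robot.pause(seconds).
- robot.ik(position, orientation): joint angles nearest the present ones, or None.
- robot.observe(): the state.
- robot.grab_frame(name): name is "scene" or "top"; returns the picture (420x560x3 uint8, blue, green, red); there is no depth.
- robot.get_calibration(name): a dict with "vertical_fov" (degrees; the focal length in pixels is half the picture's height over the tangent of half this angle, whatever the lens; pixels are square), "cx", "cy" (the principal point, pixels), "k1" (the pictures are not rectified: a ray, as slopes to the right and down, at radius r is drawn at 1 + k1 r^2 times it, then the intrinsics apply), "rvec" (rotation vector, rad) and "tvec" (3), from world to camera coordinates, as OpenCV has them. Camera axes: x right, y down, z forward; pixel columns grow to the right and rows downward; lengths in m; the calibration is good to about 2 mm. A picture is of the moment at which its call begins. get_calibration takes no time and is no camera call.
A pose or a line that the arm cannot do raises robot.IKError and nothing moves.
- robot.job_done(): hands the job in, once; it reports no verdict.
The state is a dict: "time": time; "q": joint angles; "qvel": joint speeds; "joint_torque": joint torques, N m; "tool_pos": TCP position; "tcp_rot": TCP orientation; "ft_force": force on the tool from outside, world axes, zero at the start; "torque": the same for the moment, N m; "gripper_width": finger opening in m.
Only numpy, scipy, OpenCV 4.12 (cv2) and the standard library are available. Lean on these libraries where they do the work, as an engineer would, in place of code of your own. Each camera call takes 0.05 s, during which the arm holds its last target. There are 200 camera calls.

## Working session

There is one attempt and no reset: what is moved stays moved. The work goes in short steps, each a Python script; the robot and the scene stay as the last script left them, time stands still between calls to the robot, and variables do not carry over. Pictures are saved under pics/ and viewed, about 8 in all and at most 12, crops included, and the job is handed in when it is done.

```bash
ls; mkdir -p pics; python3 - <<'E'
from plant import robot
import cv2
for n in("scene","top"):
    cv2.imwrite(f"pics/{n}0.png",robot.grab_frame(n)); print(n,robot.get_calibration(n))
E
```

```text
pics
scene {'vertical_fov': 54.81709591641662, 'cx': 278.98664251268474, 'cy': 211.90826062208646, 'k1': -0.061961330562341314, 'rvec': array([ 0.92954634,  2.46744328, -1.08441329]), 'tvec': array([ 0.49284659, -0.15772446,  1.4551871 ])}
top {'vertical_fov': 53.61643478244543, 'cx': 279.94781481854335, 'cy': 205.3038462840663, 'k1': -0.07022855668654282, 'rvec': array([ 2.19172972, -2.22091746,  0.05907919]), 'tvec': array([-0.02775129,  0.59517073,  1.15254785])}
```

View pics/scene0.png

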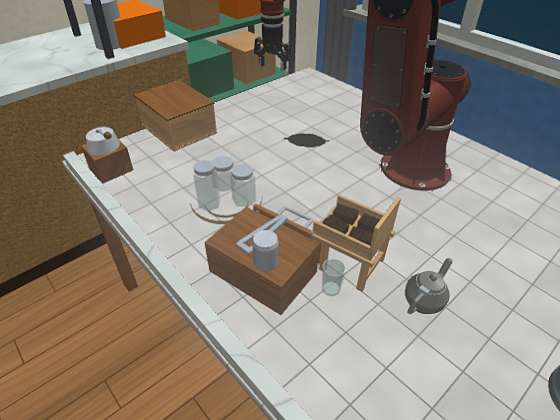

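View pics/top0.png

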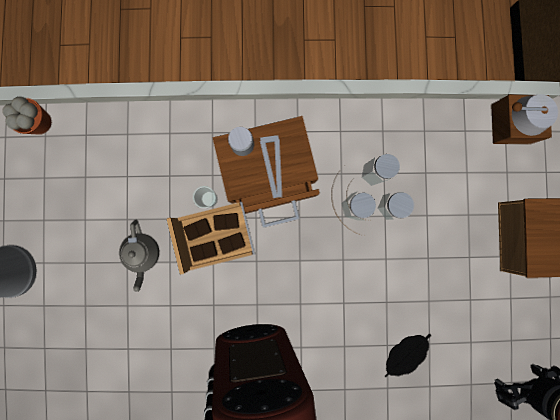

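Top view: cabinet at about (265,160), drawer handle at (279,213), tray at (212,238) with board at the left edge, and teapot at (138,252). I'll zoom in for corners.

```bash
cat > h.py <<'E'
import numpy as np, cv2
from plant import robot
def cam(n):
    c=robot.get_calibration(n); f=210/np.tan(np.radians(c["vertical_fov"])/2)
    return np.array([[f,0,c["cx"]],[0,f,c["cy"]],[0,0,1]]),np.array([c["k1"],0,0,0,0.]),np.array(c["rvec"]),np.array(c["tvec"])
def back(n,px,z):
    K,d,r,t=cam(n); R=cv2.Rodrigues(r)[0]
    p=cv2.undistortPoints(np.array(px,float).reshape(-1,1,2),K,d).reshape(-1,2)
    ray=np.c_[p,np.ones(len(p))]@R; c=-R.T@t
    return c+ray*((z-c[2])/ray[:,2])[:,None]
def proj(n,P):
    K,d,r,t=cam(n); return cv2.projectPoints(np.array(P,float).reshape(-1,1,3),r,t,K,d)[0].reshape(-1,2)
def crop(n,name,x0,y0,w,h,s,draw=None):
    im=robot.grab_frame(n)[y0:y0+h,x0:x0+w]; im=cv2.resize(im,None,fx=s,fy=s,interpolation=cv2.INTER_CUBIC)
    for u,v in (proj(n,draw) if draw is not None else []): cv2.circle(im,(int((u+.5-x0)*s),int((v+.5-y0)*s)),3,(0,0,255),1)
    cv2.imwrite(f"pics/{name}.png",im)
E
python3 - <<'E'
from h import *
crop("top","top1",120,100,200,200*3//4+30,4)
print(np.round(back("top",[[214,136],[302,117],[318,187]],.115),3))
print(np.round(back("top",[[279,213]],.09),3), np.round(back("top",[[138,252]],.05),3))
E
```

```text
[[ 0.772  0.133  0.115]
 [ 0.819 -0.095  0.115]
 [ 0.636 -0.133  0.115]]
[[ 0.571 -0.032  0.09 ]] [[0.471 0.352 0.05 ]]
```

View pics/top1.png

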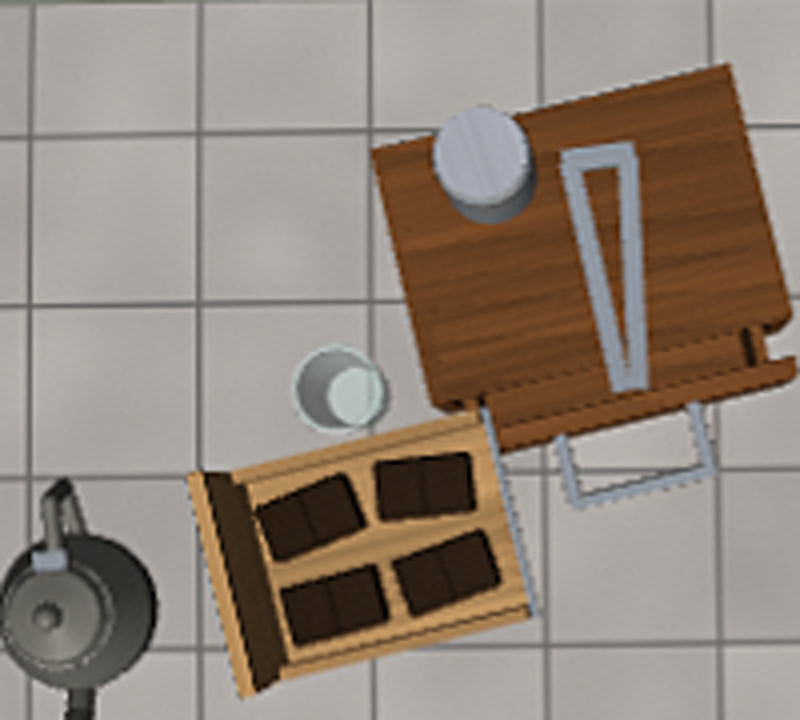

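```bash
python3 - <<'E'
from h import *
C=lambda *p: [(120+u/4-.5,100+v/4-.5) for u,v in p]
def fit(px,z,loc):
    W=np.vstack([back("top",[p],zz) for p,zz in zip(px,z)])[:,:2]; L=np.array(loc,float)
    a=(L-L.mean(0)); b=W-W.mean(0)
    th=np.arctan2((a[:,0]*b[:,1]-a[:,1]*b[:,0]).sum(),(a*b).sum())
    R=np.array([[np.cos(th),-np.sin(th)],[np.sin(th),np.cos(th)]]); o=W.mean(0)-R@L.mean(0)
    print(np.round(o,4),round(np.degrees(th),2),"res mm",np.round((W-o-L@R.T)*1e3,1).tolist())
    return o,th
fit(C((372,150),(729,64),(792,315),(435,408)),[.115]*4,[(.085,.12),(.085,-.12),(-.085,-.12),(-.085,.12)])
fit(C((485,410),(537,612),(190,475),(243,696)),[.125,.125,.232,.232],[(.066,0),(-.066,0),(.066,.166),(-.066,.166)])
fit(C((578,502),(712,470)),[.095]*2,[(0,.045),(0,-.045)])
print(back("top",C((80,610)),.05), back("top",C((155,600)),.05))
E
```

```text
[0.7131 0.0023] 13.37 res mm [[1.0, -1.5], [-0.9, 0.8], [0.7, 2.4], [-0.7, -1.7]]
[0.5358 0.0489] 13.61 res mm [[-0.2, 0.5], [0.2, 0.1], [-1.4, -1.1], [1.3, 0.5]]
[ 0.5505 -0.0362] 12.65 res mm [[0.0, -0.2], [-0.0, 0.2]]
[[0.47130427 0.34776463 0.05      ]] [[0.47759363 0.29632422 0.05      ]]
```

Poses agree (residuals ≤2.4 mm, yaw ≈13.4°; the handle is on the cabinet's centre line, drawer about 14 mm ajar). Next I grasp the bar and pull.

```bash
cat >> h.py <<'E'
a=np.radians(13.4); ux=np.array([np.cos(a),np.sin(a),0]); uy=np.array([-np.sin(a),np.cos(a),0])
HANDLE=np.array([.5505,-.0362,0]); HINGE=np.array([.5358,.0489,.122]); ORI=[180,0,103.4]
def st(m=""):
    s=robot.observe(); print(m,"t",round(s["time"],1),"p",np.round(s["tool_pos"],4),"rot",np.round(s["tcp_rot"],1),"F",np.round(s["ft_force"],1),"w",round(s["gripper_width"],4))
    return s
E
python3 - <<'E'
from h import *
st()
for o in([180,0,103.4],[180,0,-76.6]): print(o,robot.ik(HANDLE+[0,0,.3],o),robot.ik(HANDLE-.16*ux+[0,0,.147],o))
robot.set_gripper(.045)
robot.move_pose(HANDLE+[0,0,.27],ORI if robot.ik(HANDLE+[0,0,.27],ORI) is not None else [180,0,-76.6]); st("hover")
print(robot.line_to(HANDLE+[0,0,.145],vel=.12,guard=12)); st("down")
robot.set_gripper(0.0); s=st("grip")
if s["gripper_width"]>.005:
    print(robot.line_to(s["tool_pos"]-.16*ux,vel=.08,guard=20)); s=st("pulled")
    print("along ux",(s["tool_pos"]-HANDLE)@ux)
crop("top","top2",120,100,200,180,4)
E
```

```text
t 0.1 p [ 0.1892 -0.5692  0.3033] rot [-179.9   -0.    18.4] F [-0.2  0.6  0.2] w 0.0855
[180, 0, 103.4] [-17.34887373  -2.5382591   -3.49198097  89.04627813   0.
  59.25112627] [-29.34060514 -29.78846319 -42.05101335  77.73744984   0.
  47.25939486]
[180, 0, -76.6] [ -17.34887373   -2.5382591    -3.49198097   89.04627813    0.
 -120.74887373] [ -29.34060514  -29.78846319  -42.05101335   77.73744984    0.
 -132.74060514]
hover t 2.9 p [ 0.5505 -0.037   0.27  ] rot [-180.     0.   103.3] F [ 0.4 -0.8 -0.2] w 0.045
False
down t 4.1 p [ 0.551  -0.0363  0.1459] rot [179.9   0.  103.4] F [ 0.3 -0.4 -0.2] w 0.0451
grip t 4.5 p [ 0.5509 -0.0363  0.1457] rot [179.9   0.  103.4] F [0.  1.  5.7] w 0.008
True
pulled t 5.9 p [ 0.439  -0.0625  0.1459] rot [ 1.796e+02 -1.000e-01  1.034e+02] F [6.2 2.7 0.7] w 0.0079
along ux -0.11458695147405232
```

View pics/top2.png

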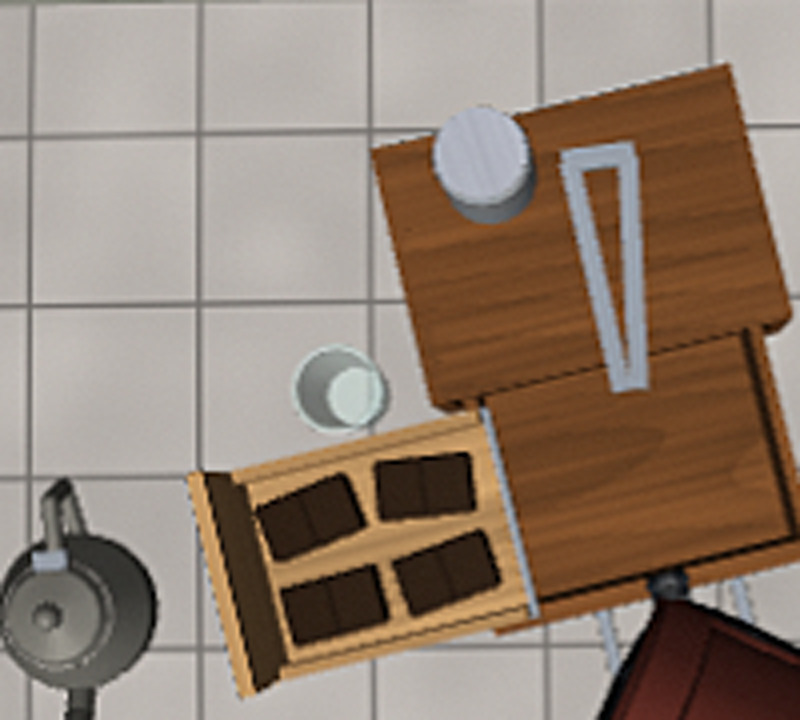

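Drawer is out about 115 mm from its ajar start. I'll pull once more to be sure it's at the stop, release, then push the board.

```bash
python3 - <<'E'
from h import *
s=st()
print(robot.line_to(s["tool_pos"]-.03*ux,vel=.03,guard=25)); s=st("pull2"); print("along ux",(s["tool_pos"]-HANDLE)@ux)
robot.set_gripper(.045); s=st("open")
p=s["tool_pos"]; robot.line_to(p+[0,0,.13],vel=.2)
# hover outside the board
tr=robot.tip_reach; print("tip",tr)
B=HINGE+.166*uy+[0,0,.085]+uy*.035+[0,0,tr]
robot.set_gripper(0)
robot.line_to(np.r_[robot.observe()["tool_pos"][:2],.37],vel=.25)
robot.move_pose(np.r_[B[:2],.37],ORI); st("hover")
robot.line_to(B,vel=.15); st("down")
print(robot.line_to(B-uy*.035,vel=.03,guard=4)); s=st("touch")
print("tip off board pt along uy",(s["tool_pos"]-HINGE-.166*uy)@uy)
crop("scene","sc1",180,150,300,180,2.6)
E
```

```text
t 5.9 p [ 0.439  -0.0625  0.1459] rot [ 1.797e+02 -1.000e-01  1.034e+02] F [3.8 0.6 0.8] w 0.0079
True
pull2 t 6.3 p [ 0.4387 -0.0626  0.1459] rot [ 1.793e+02 -1.000e-01  1.035e+02] F [3.3 1.5 0.7] w 0.0079
along ux -0.11485346503532985
open t 6.7 p [ 0.4385 -0.0625  0.1458] rot [ 1.794e+02 -1.000e-01  1.035e+02] F [ 0.6  1.1 -0.5] w 0.0451
tip 0.0726
hover t 9.7 p [0.4893 0.2435 0.3697] rot [-180.     0.   103.4] F [-0.1 -0.3  0.3] w 0.0005
down t 10.5 p [0.4896 0.2441 0.2808] rot [179.9   0.  103.4] F [-0.2  0.2  0.9] w 0.0001
True
touch t 11.3 p [0.4946 0.2214 0.2795] rot [-1.800e+02 -1.000e-01  1.034e+02] F [-0.   3.   1.4] w 0.0003
tip off board pt along uy 0.01132191416213932
```

View pics/sc1.png

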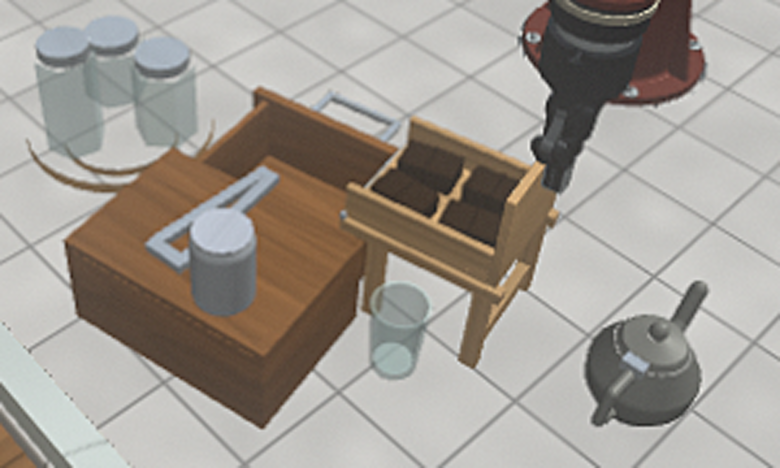

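Drawer is at its stop, and the finger touches the board at (545,180) with an 11 mm offset (the pad's half width, as expected). Tipping along the arc.

```bash
cat >> h.py <<'E'
def T(th,h=.0113): 
    return HINGE+uy*(.166*np.cos(th)-.085*np.sin(th)+h)+np.array([0,0,.166*np.sin(th)+.085*np.cos(th)+robot.tip_reach])
E
python3 - <<'E'
from h import *
for th in np.arange(.08,1.121,.08):
    robot.line_to(T(th),vel=.06); F=robot.observe()["ft_force"]; print(round(th,2),np.round(F,1))
    if np.linalg.norm(F)>35: print("STOP"); break
robot.pause(.5); st()
crop("scene","sc2",200,150,250,150,2.6); crop("top","top3",120,100,200,180,3)
a=cv2.imread("pics/sc2.png");b=cv2.imread("pics/top3.png")
c=np.zeros((540,1250,3),np.uint8);c[:390,:650]=a;c[:540,650:]=b;cv2.imwrite("pics/both.png",cv2.resize(c,(800,346),interpolation=cv2.INTER_AREA))
E
```

```text
0.08 [-1.4  4.9 -0.6]
0.16 [-0.4  3.9 -0.2]
0.24 [0.5 4.7 0.5]
0.32 [0.5 5.  0.8]
0.4 [1.3 4.4 0.3]
0.48 [0.2 4.1 1.5]
0.56 [-0.5  2.7  2.8]
0.64 [0.7 2.4 1.8]
0.72 [-1.8  2.4  1.7]
0.8 [-0.7  1.5  2.1]
0.88 [-0.6  1.2  3.8]
0.96 [-0.6  0.9  6. ]
1.04 [-0.6  0.7  6.4]
1.12 [-1.2 -0.4  5.7]
 t 17.4 p [0.5343 0.0551 0.3816] rot [-180.     0.   103.4] F [-1.4  0.   6.2] w 0.0007
```

View pics/both.png

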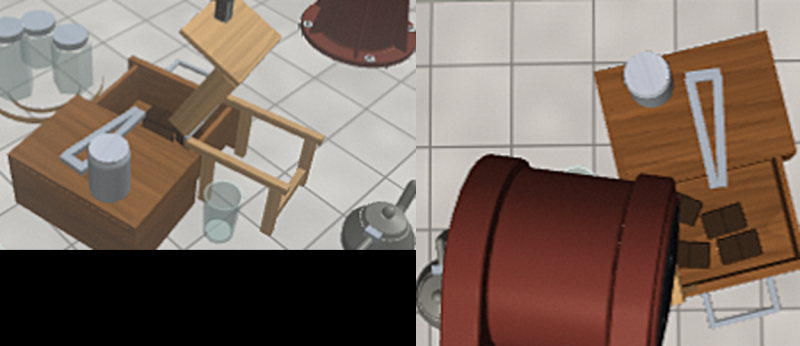

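Tray is at ~64° and all four bricks appear in the drawer (top view, (685–740, 210–255)). Lowering the tray.

```bash
python3 - <<'E'
from h import *
for th in np.arange(1.04,-.01,-.13): robot.line_to(T(max(th,0)),vel=.08)
st("level"); robot.line_to(T(0)+uy*.03,vel=.08); st("off")
robot.line_to(T(0)+uy*.03+[0,0,.09],vel=.2)
robot.set_gripper(.045)
h=np.r_[.4385,-.0625,.37]; robot.move_pose(h,ORI); st("hover")
crop("top","top4",120,100,200,180,3); crop("scene","sc4",200,150,250,150,2.6)
E
```

```text
level t 21.4 p [0.4946 0.2208 0.279 ] rot [-179.8   -0.   103.4] F [-1.2  1.4 -1.6] w 0.0002
off t 22.0 p [0.4877 0.2509 0.2797] rot [-179.9   -0.   103.5] F [ 0.1  0.2 -0.8] w -0.0001
hover t 24.3 p [ 0.4388 -0.0619  0.3701] rot [180.   -0.  103.4] F [-0.3  0.3  0.8] w 0.045
```

View pics/top4.png

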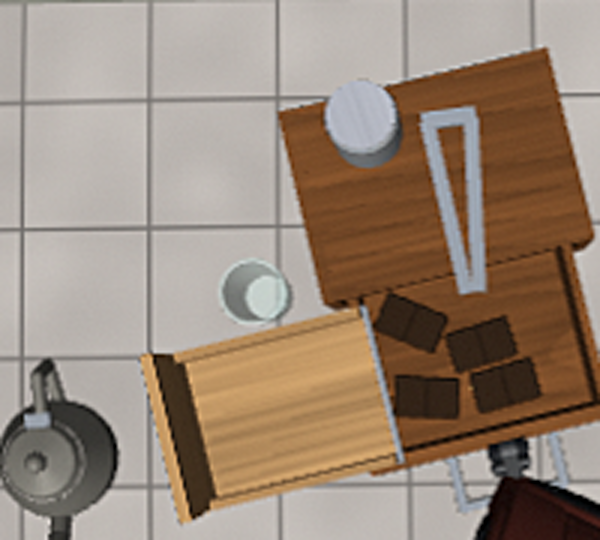

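View pics/sc4.png

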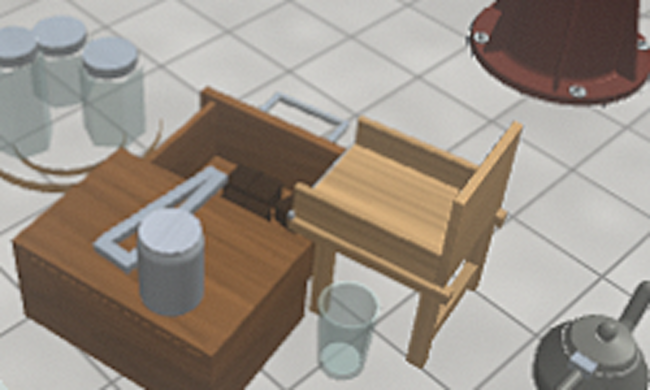

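Tray is level and empty, with four bricks lying flat on the drawer floor; everything else is in place. Pushing the drawer shut.

```bash
python3 - <<'E'
from h import *
p=np.r_[.4385,-.0625,.145]
print(robot.line_to(p,vel=.15,guard=12)); robot.set_gripper(0); s=st("grip")
if .005<s["gripper_width"]<.02:
    p0=s["tool_pos"]
    print(robot.line_to(p0+.16*ux,vel=.07,guard=20)); s=st("pushed"); print("travel",(s["tool_pos"]-p0)@ux)
    print(robot.line_to(s["tool_pos"]+.02*ux,vel=.03,guard=20)); s=st("again"); print("travel",(s["tool_pos"]-p0)@ux)
    robot.set_gripper(.045); s=st("open"); robot.line_to(s["tool_pos"]+[0,0,.15],vel=.15)
    robot.line_to(robot.observe()["tool_pos"]-.12*ux,vel=.2); st("clear")
crop("top","top5",120,80,300,220,2.6)
E
```

```text
False
grip t 26.5 p [ 0.4393 -0.0625  0.1456] rot [179.9   0.  103.4] F [5.1 2.9 0.7] w 0.0079
True
pushed t 28.2 p [ 0.5761 -0.0306  0.1456] rot [-1.798e+02  1.000e-01  1.034e+02] F [-3.5 -0.5  7. ] w 0.0078
travel 0.14044566648926368
True
again t 28.5 p [ 0.5763 -0.0305  0.1456] rot [-1.795e+02  1.000e-01  1.033e+02] F [-1.8 -1.6  6.4] w 0.0076
travel 0.14073845942708027
open t 29.0 p [ 0.5762 -0.0305  0.1451] rot [-1.795e+02  1.000e-01  1.033e+02] F [-0.3 -0.8  0.1] w 0.0453
clear t 30.9 p [ 0.4596 -0.0582  0.2937] rot [-1.795e+02  1.000e-01  1.033e+02] F [-0.  -0.7 -0.8] w 0.0454
```

View pics/top5.png

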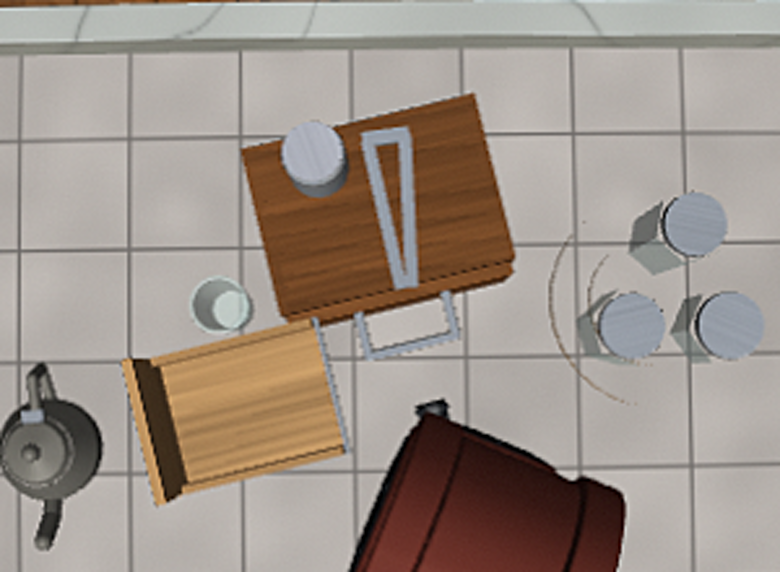

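The drawer is shut (travel 0.1407 m, panel flush along the cabinet front at about (400,300)). The tray is level and empty, the bystanders are unmoved, and the arm is clear.

```bash
python3 - <<'E'
from plant import robot
robot.job_done()
E
```

```text
the job is handed in; nothing more can be done
```

The tea is put away and I handed the job in at about 31 s of the 66 s allowed. I pulled the drawer out to its stop by the handle, then tipped the tray to about 64° by pushing on its back board. After lowering the tray to level, I pushed the drawer shut again.

**Last checks:**
- **Bricks:** before the drawer was closed, all four lay flat on its floor and the tray was empty. The gripper never went near them.
- **Drawer:** it travelled 140.7 mm back to a firm stop, against a full travel of 140 mm. The last picture shows it shut.
- **Tray and bystanders:** the tray is level, and the teapot, jars, glass, tongs and caddy show no visible movement.
- **Forces:** tool force readings stayed under about 8 N. The stops against the drawer's ends were guarded at 20–25 N.

No check failed or disagreed.

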